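# Carry the drill guide to its stand on a rod

### The job

Pick up the carrying rod by its handle, feel for the bore of the drill guide, whose height is set differently each time, and push the rod gently through it until the collar meets the guide. Then lift the guide on the rod, without the gripper touching the guide, and hang it on the stand: rod lying in both notches, guide hanging between the two uprights, everything let go. Leave the other things on the bench alone.

Things in the scene. Friction and masses are not known exactly. Their poses are not given: they have to be found in the camera images.
- rod: Carrying rod, 0.18 kg, lying level. Grey square-edged handle 80 mm long (x), 20 wide (y), 30 high (z); from its +x end, on its centre line, a steel rod 10 mm in diameter, 150 mm long, with a fixed dark collar 20 mm in diameter. Origin: middle of the handle, on the rod's axis (15 mm above the bench at the start); x along the rod to its tip, z up. Balances about 20 mm ahead of the origin.
- rod_collar (a point): Centre of the collar's front face, the one towards the tip: 90 mm along x from the rod's origin. The collar is 6 mm thick.
- rod_mid (a point): Point on the rod's axis 115 mm along x from the rod's origin; it should come to lie midway between the stand's uprights.
- rod_tip (a point): Centre of the rod's blunt tip (edge rounded by 1 mm), 190 mm along x from the rod's origin.
- guide: Adjustable drill guide, about 0.35 kg: aluminium block 64 mm wide (y), 36 thick (x), 76 high, standing loose on the dock. Origin: centre of its underside; x points from the front face (x = -18 mm, robot's side) to the rear, z up. A 31 mm high foot stands 2 mm proud in front; a clamp knob sticks out to y = +50 mm. Its centre of mass is below the bore, so it hangs upright on the rod.
- guide_face (a point): On the guide's front face, x = -18, y = 0, z = 57 mm: mid height of where the bore may be. A steel slide 24 mm wide, flush with this face, has a level 13 mm bore right through along x at y = 0. It is clamped at an unknown height: the bore's centre is up to 15 mm above or below this point, to be seen or felt for. The slide's top edge is 34 mm above the bore's centre.
- dock: Fixed plywood board; the guide stands on it by its weight alone (pushing up on its front tips it). Board x from -80 to +120 mm, 110 mm wide, top 10 mm above the bench; low rails at y = +-40 mm (to 24 mm above the bench). Origin: on the bench under the guide's place; x as the guide's x, z up.
- dock_stop (a point): Centre of the front of the dock's sprung backstop at rest, 0 to 3 mm behind the guide (dock x = 19 mm), 45 mm above the bench: two steel posts 12 mm wide at y = +-25 mm, 91 mm high; the rod passes between them. It yields to +x by up to 15 mm, pushing back with about 2 N at first and 9 N at the end, then is rigid; it springs back when let go.
- stand: Fixed wooden stand, base 150 x 100 x 14 mm, two uprights at x = -50 and +50 mm, each 16 mm thick in x, with open 45 degree V notches on top for a rod along x; the notches are about 55 mm wide at the top, 150 mm above the bench. Origin: on the bench under its middle; x from the upright nearer the robot to the farther one, z up.
- stand_seat (a point): Point midway between the two notches, on the axis that a 10 mm rod has when it rests in both: 130 mm above the bench; axes as the stand's.
- offcut: Bystander: plywood offcut 100 x 70 x 18 mm with drilled holes; origin centre of its underside.
- glue: Bystander: white glue bottle, 56 mm diameter, 150 mm tall; origin centre of its underside.
- hammer: Bystander: hammer lying on the bench, handle to its -x.
Mind the look-alikes: they are no part of the job. Several things have the shape of the rod; the one meant has the colours described above.

How it is judged:
On the way, in this order (a step that is already met when the one before it is completed fails the run):
1. the rod is through the bore with its collar at the guide's front face (within 5 mm), the guide still standing on the dock (x of rod_collar in the frame of guide between -0.023 and -0.01 m and y of rod_collar in the frame of guide between -0.007 and 0.007 m and z of rod_collar in the frame of guide between 0.034 and 0.08 m and angle between the x axis of rod and the x axis of guide, either way round below 0.15 rad and height (world z) of guide below 0.018 m), for 0.1 s.
2. the guide is lifted on the rod, at least 25 mm clear of the dock (height (world z) of guide above 0.035 m and angle between the x axis of rod and the x axis of guide, either way round below 0.2 rad and distance between rod_mid and guide below 0.09 m), for 0.2 s.
At the end, for the whole second after the job is handed in: The rod rests in both notches of the stand (its mid point within 14 mm lengthways, 5 mm sideways and in height of the seat, in line within 0.08 rad), the guide hangs on it between the uprights, within 0.5 rad of upright, both let go and at rest (x of rod_mid in the frame of stand_seat between -0.014 and 0.014 m and y of rod_mid in the frame of stand_seat between -0.005 and 0.005 m and z of rod_mid in the frame of stand_seat between -0.005 and 0.005 m and angle between the x axis of rod and the x axis of stand, either way round below 0.08 rad and x of guide in the frame of stand between -0.03 and 0.03 m and y of guide in the frame of stand between -0.035 and 0.035 m and height (world z) of guide between 0.048 and 0.1 m and angle between guide's own z axis and vertical below 0.5 rad and linear speed of each of guide, rod below 0.03 m/s); the robot touches nothing.
It fails at once if the rod and the guide are forced against each other with more than 25 N (contact force between rod and guide above 25 N).
It fails at once if the gripper touches the guide (contact force between the fingers and guide above 1 N).
It fails at once if the guide is tipped over (angle between guide's own z axis and vertical above 0.8 rad).
It fails at once if a bystander is moved (distance of any of offcut, glue, hammer from where it was at the start of the episode above 0.03 m).
It also fails if it takes over 72 s, if anything falls off the work surface, if the arm or the gripper's body presses on something with over 40 N, if the wrist force passes 120 N, or if a joint passes its speed limit or range.

### The arm

A 6-joint arm with a two-finger parallel gripper is mounted at the origin on the work surface. World frame = base frame: x ahead of the robot, y to its left, z up, the work surface at z = 0. Lengths are in m, angles in rad, forces in N, time in s.
With the tool pointing down it reaches from about 0.275 to 0.725 m from the base axis. Payload 15.9 kg.
Tool frame: the origin (TCP) lies between the finger pads; the fingertips stand 17 mm ahead of it and the grasp point (between the pads) lies 2 mm behind it; y points along the fingers, x is the direction in which the jaws open and shut, and the axes are right-handed (so a half turn about y gives the same grasp; the last joint's range is limited). The gripper opens to 85 mm and grips with 20 to 120 N. Pads are 22 mm wide; open, the fingers measure 114 mm over their backs; the gripper's body (76 mm by 85 mm) begins 54 mm behind the grasp point. The pads swing forward as they close: fully open they stand 13 mm farther back than shut.
Start: joints at [-1.131, 0.213, -0.034, 1.323, 0, 1.571], TCP at [0.213, -0.452, 0.248] pointing down, gripper open.
Joint ranges: [-2.98, 2.98], [-0.74, 1.72], [-1.14, 1.35], [-2.1, 2.04], [-1.57, 1.44], [-3.14, 3.14]. Speed limits (rad/s): [1.89, 1.89, 2.39, 2.57, 3.14, 3.14].

### API

Orientations are given as a 3x3 rotation matrix whose columns are the frame's x, y, z axes.
In Python, from station import robot gives the robot as it stands.
- The arm moves only by the tool carry_out, never from a script. Its argument "commands" is a list of rows, each a list of 4 numbers: the shift along the tool's x, y, z in m, then the turn about the tool's y in degrees. A call has 1 to 5 rows; each row is the pose to reach, as a shift and turn from the pose commanded when the call began, along the tool's axes at that moment; what a row does not reach only later rows make up. A row lasts 1/8 s, in which the tool goes at most 62.5 mm and 10.7 degrees, less where a joint would pass 70% of its speed; a pose out of reach is approached as far as the arm can. A call with a gripper value outside its range is refused whole. "fingers" is the closure, from 0 (fully open) to 1 (shut), set as the call begins (left out, the last holds). The fingers move at their own pace and stop on an object; the grip force is fixed at half the most. Time passes only in rows, so rows that repeat a pose let the fingers close. It gives the time, the measured TCP pose, the force and the opening at its end, in the units of the state.
- robot.state(): the state, without advancing time (a new reading comes with each control period).
- robot.read_camera(name): name is "side" or "top"; returns a dict with "color" (480x640x3 uint8, red, green, blue), "range_z" (480x640 float32, m along the optical axis (not along the pixel's ray), 0 where there is no reading), "mtx" (3x3 intrinsics, pixels), "camera_from_world" (4x4, takes a point from world to camera coordinates). Camera axes: x right, y up, looking along -z (the intrinsics and any distortion apply to the point x, -y, -z); pixel columns grow to the right and rows downward; lengths in m; the calibration is good to about 2 mm. A picture is of the moment at which its call begins.
- robot.job_done(): hands the job in, once; it reports no verdict.
Trained networks look in a picture, given as the dict that the camera call returned (one of the last four; its "shot" number tells which), for a name from the list of things; names that differ only in an ending like _2 or _b are one class to them, and where a whole thing is asked for, a point or a joint stands for the part that bears it (a point fixed in the world has none). Each returns a list of dicts, best first, with "conf" (0 to 1); they miss things now and then, are a little off and sometimes report something else, mostly with a low value. They report only what shows in the picture. A call takes as long as a camera call. They do not tell look-alikes from the thing itself.
- robot.find_in(target, picture): "bbox" ([left, top, right, bottom] in pixels, round what is visible of it).
The state is a dict: "time_s": time; "joint_positions": joint angles; "dq": joint speeds; "tau": joint torques, N m; "tool_pos": TCP position; "tool_rot": TCP orientation; "force": force on the tool from outside, world axes, zero at the start; "moment": the same for the moment, N m; "gripper_width": opening from 0.0 (shut) to 1.0 (fully open).
Only numpy, scipy, OpenCV 4.12 (cv2) and the standard library are available. Lean on these libraries where they do the work, as an engineer would, in place of code of your own. Each camera call takes 0.05 s, during which the arm holds its last target. There are 200 camera calls.

## Working session

There is one attempt and no reset: what is moved stays moved. The work goes in short steps, Python scripts to look and compute and a tool call to move; the robot and the scene stay as the last step left them, time stands still between calls to the robot, and variables do not carry over. Pictures are saved under pics/ and viewed, about 8 in all and at most 12, crops included, and the job is handed in when it is done.

Besides the shell and the picture viewer there is one more tool, called by a JSON object that holds its "op" and its "data", one argument or row to a line. carry_out: Moves the arm, as the interface text tells. Its arguments: {"type":"object","properties":{"commands":{"type":"array"},"fingers":{"type":"number"}},"required":["commands"]}

```bash
mkdir -p pics; cat > h.py <<'E'
import numpy as np, cv2
from station import robot
def shot(name, fn=None):
    p=robot.read_camera(name)
    if fn: cv2.imwrite('pics/'+fn, p['color'][:,:,::-1])
    return p
def cloud(p):
    z=p['range_z']; K=np.array(p['mtx']); h,w=z.shape
    u,v=np.meshgrid(np.arange(w),np.arange(h))
    x=(u-K[0,2])/K[0,0]*z; y=(v-K[1,2])/K[1,1]*z
    pc=np.stack([x,-y,-z,np.ones_like(z)],-1)
    T=np.linalg.inv(np.array(p['camera_from_world']))
    W=(pc@T.T)[...,:3]; W[z==0]=np.nan
    return W
E
python3 - <<'E'
from h import *
np.set_printoptions(precision=4,suppress=True)
s=robot.state(); print({k:np.round(v,3).tolist() for k,v in s.items()})
for n in('top','side'):
    p=shot(n,n+'0.png'); print(n,p['mtx'],np.linalg.inv(p['camera_from_world']),[k for k in p])
    W=cloud(p)
    for t in('rod','guide','dock','stand','offcut','glue','hammer'):
        for d in robot.find_in(t,p)[:3]:
            b=d['bbox'];u=int((b[0]+b[2])/2);v=int((b[1]+b[3])/2)
            print(t,np.round(b),round(d['conf'],2),W[min(v,479),min(u,639)])
E
```

```text
{'time_s': 0.0, 'joint_positions': [-1.131, 0.213, -0.035, 1.324, -0.0, 1.571], 'dq': [-0.001, -0.0, -0.001, 0.0, -0.0, -0.001], 'tau': [-0.001, -68.617, 48.711, 0.017, 0.0, -0.0], 'tool_pos': [0.213, -0.452, 0.248], 'tool_rot': [[0.426, -0.0, 0.905], [-0.905, 0.001, 0.426], [-0.001, -1.0, -0.0]], 'force': [0.165, 0.055, -0.433], 'moment': [0.044, 0.022, 0.042], 'gripper_width': 1.001}
top [[613.5448   0.     327.635 ]
 [  0.     613.5448 244.2426]
 [  0.       0.       1.    ]] [[ 0.0147  0.9833 -0.1813  0.1239]
 [-0.9999  0.0138 -0.0066 -0.0426]
 [-0.004   0.1814  0.9834  1.9332]
 [ 0.      0.      0.      1.    ]] ['color', 'range_z', 'mtx', 'camera_from_world', 'shot']
rod [351. 265. 424. 274.] 0.82 [ 0.4028 -0.2194  0.0012]
rod [322. 200. 337. 270.] 0.69 [ 0.5103 -0.0336  0.018 ]
rod [445. 288. 455. 315.] 0.64 [ 0.3023 -0.4106  0.0192]
guide [235. 181. 261. 202.] 0.96 [0.6248 0.2208 0.1034]
dock [229. 157. 272. 223.] 0.85 [0.6299 0.211  0.1084]
stand [360. 165. 394. 218.] 0.68 [ 0.6551 -0.1835  0.0134]
offcut [316. 141. 344. 174.] 0.85 [ 0.7648 -0.03    0.0223]
offcut [357. 161.
[... 268 characters left out ...]
[-0.0027  0.6234  0.7819  1.1345]
 [ 0.      0.      0.      1.    ]] ['color', 'range_z', 'mtx', 'camera_from_world', 'shot']
rod [342. 187. 351. 245.] 0.86 [ 0.3994 -0.2208  0.0038]
rod [362. 154. 424. 174.] 0.74 [ 0.2537 -0.4733  0.0012]
rod [317. 301. 402. 333.] 0.68 [0.3496 0.1306 0.0166]
guide [235. 313. 251. 351.] 0.92 [0.626  0.2371 0.0838]
dock [191. 315. 277. 365.] 0.9 [0.6473 0.2547 0.0787]
stand [239. 179. 290. 237.] 0.68 [ 0.6514 -0.2218  0.0146]
offcut [192. 242. 241. 269.] 0.68 [ 0.7597 -0.0312  0.0153]
offcut [267. 250. 349. 273.] 0.2 [ 0.4978 -0.0337  0.0149]
glue [299. 137. 317. 179.] 0.84 [ 0.5322 -0.367   0.0971]
hammer [223. 406. 338. 469.] 0.56 [ 0.5146  0.4442 -0.0003]
```

View pictures.

View pics/top0.png

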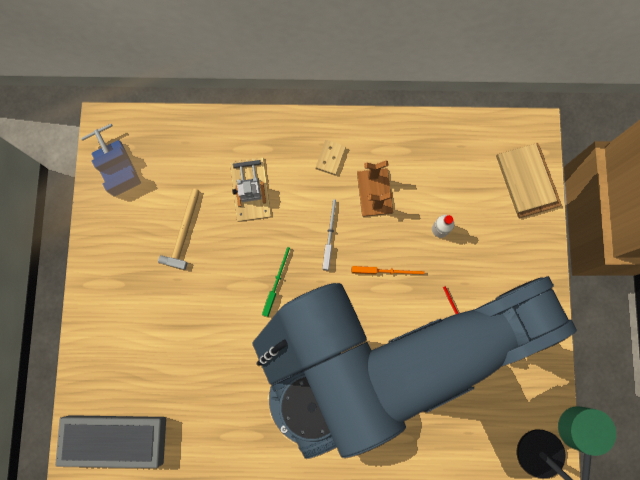

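View pics/side0.png

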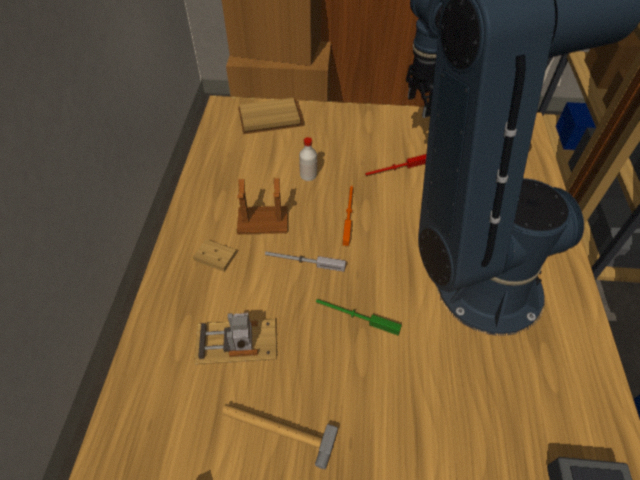

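```bash
python3 - <<'E'
from h import *
np.set_printoptions(precision=4,suppress=True)
for n in('top','side'):
    p=shot(n); W=cloud(p); c=p['color'].astype(int); sat=c.max(2)-c.min(2)
    x,y,z=W[...,0],W[...,1],W[...,2]
    def box(a,b,e,f,g,h): return (x>a)&(x<b)&(y>e)&(y<f)&(z>g)&(z<h)
    def obb(m,lab):
        P=W[m]; 
        if len(P)<5: print(n,lab,len(P));return
        r=cv2.minAreaRect((P[:,:2]*1000).astype(np.float32)); q=P[:,:2]-P[:,:2].mean(0)
        u=np.linalg.svd(q,full_matrices=False)[2][0]; u=u*np.sign(u[0])
        print(n,lab,len(P),'mean',P.mean(0),'rect',r,'ax deg',np.degrees(np.arctan2(u[1],u[0])),'z',np.percentile(P[:,2],[2,50,98]))
    g=sat<45
    obb(box(.36,.68,-.09,.02,.004,.045)&g,'rod all')
    obb(box(.36,.68,-.09,.02,.022,.045)&g,'handle top')
    obb(box(.36,.68,-.09,.02,.006,.02)&g,'rod low')
    obb(box(.55,.75,-.28,-.11,.1,.17),'uprights')
    for lo,hi in((.55,.655),(.655,.75)): obb(box(lo,hi,-.28,-.11,.11,.17),'upright%g'%lo)
    obb(box(.55,.75,-.28,-.09,.006,.03),'base')
    obb(box(.5,.8,.1,.32,.082,.14),'guide top')
    obb(box(.5,.8,.1,.32,.03,.08),'guide mid')
    obb(box(.5,.8,.1,.32,.005,.03),'dock')
    np.save(n+'W.npy',W); np.save(n+'C.npy',p['color'])
    K=p['mtx'];
tl=cv2.resize(np.load('topC.npy')[140:280,220:420],None,fx=4,fy=4,interpolation=cv2.INTER_CUBIC)
sd=cv2.resize(np.load('sideC.npy')[170:370,180:380],None,fx=4,fy=4,interpolation=cv2.INTER_CUBIC)[:600]
cv2.imwrite('pics/s1.png',cv2.resize(np.load('sideC.npy')[300:370,185:285],None,fx=8,fy=8,interpolation=cv2.INTER_CUBIC)[:,:,::-1])
E
```

```text
top rod all 298 mean [ 0.486  -0.0335  0.025 ] rect ((509.3065185546875, -36.26033020019531), (20.734073638916016, 229.4350128173828), 83.49444580078125) ax deg -6.286994335164411 z [0.0105 0.0253 0.04  ]
top handle top 187 mean [ 0.4605 -0.0304  0.0297] rect ((507.9866638183594, -35.07334899902344), (19.5450496673584, 225.8280029296875), 83.89669799804688) ax deg -6.204972231704197 z [0.0225 0.0294 0.0404]
top rod low 84 mean [ 0.5377 -0.0395  0.0159] rect ((509.3241271972656, -35.94326400756836), (20.65005874633789, 229.43258666992188), 83.89424896240234) ax deg -5.62656088977608 z [0.008  0.0169 0.0199]
top uprights 331 mean [ 0.6516 -0.1791  0.1358] rect ((652.459228515625, -179.2887420654297), (118.77030181884766, 73.3377685546875), 7.359103679656982) ax deg 7.250916068087026 z [0.1042 0.1373 0.1568]
top upright0.55 156 mean [ 0.6017 -0.1857  0.1377] rect ((602.5464477539062, -185.800048828125), (18.27694320678711, 73.28358459472656), 6.174333572387695) ax deg -83.08877029306898 z [0.1156 0.1393 0.1568]
top upright0.655 158 mean [ 0.7006 -0.1731  0.1371] rect ((701.1627197265625
[... 2298 characters left out ...]
, 192.71417236328125), 79.63179016113281) ax deg 10.162453475770034 z [0.007  0.0137 0.0222]
side guide top 437 mean [0.6376 0.2274 0.0944] rect ((639.6901245117188, 230.8345947265625), (48.970664978027344, 83.52904510498047), 8.523224830627441) ax deg -78.13173329900827 z [0.0826 0.0904 0.1098]
side guide mid 285 mean [0.6359 0.2411 0.0589] rect ((674.855712890625, 238.7306365966797), (126.06504821777344, 82.30329895019531), 12.773200988769531) ax deg -66.53030783359821 z [0.0311 0.0605 0.0797]
side dock 2619 mean [0.6555 0.2312 0.0133] rect ((649.0853271484375, 209.50143432617188), (217.20228576660156, 289.8309631347656), 88.02631378173828) ax deg 9.670821440783275 z [0.0055 0.0109 0.0274]
```

View pics/s1.png

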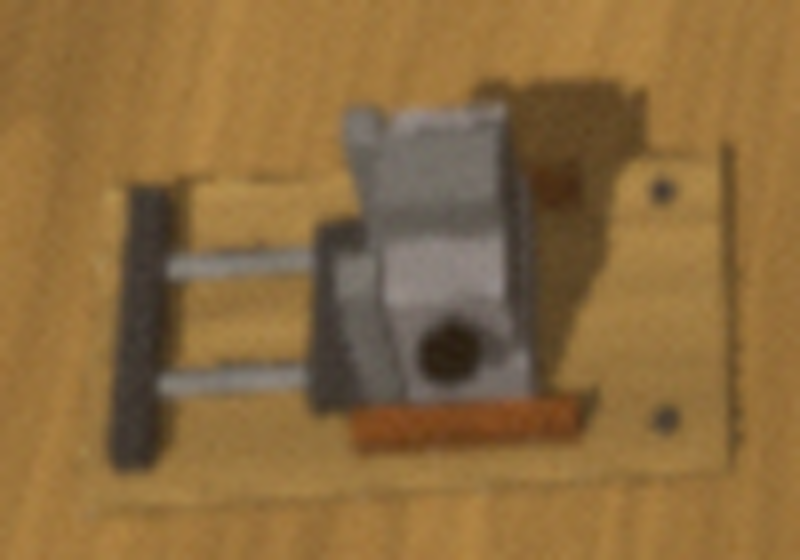

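{"op": "carry_out", "data": {
  "commands": [
    [-0.033,0,0.048,-10],
    [-0.066,0,0.096,-20],
    [-0.1,0,0.143,-30],
    [-0.133,0,0.19,-40],
    [-0.167,0,0.239,-50]
  ],
  "fingers": 0
}}

```text
time_s: 1.52
tool_pos: [0.3586, -0.1979, 0.2485]
tool_rot: [[0.968, 0.001, 0.25], [-0.25, -0.0, 0.968], [0.001, -1.0, -0.0]]
force: [1.2, -0.5, -0.0]
gripper_width: 1.002
```

```bash
cat >> h.py <<'E'
def plan(x=None,y=None,z=None,yaw=None):
    "shift/turn in tool axes to reach world TCP; yaw = world yaw (deg) of tool x axis"
    s=robot.state(); R=np.array(s['tool_rot']); t=np.array(s['tool_pos'])
    g=t.copy()
    for i,v in enumerate((x,y,z)):
        if v is not None: g[i]=v
    cy=np.degrees(np.arctan2(R[1,0],R[0,0]))
    turn=0 if yaw is None else -((yaw-cy+180)%360-180)
    print('t',round(s['time_s'],2),'pos',t.round(4),'yaw %.2f'%cy,'F',np.round(s['force'],2),'w %.3f'%s['gripper_width'],'q',np.round(s['joint_positions'],2))
    print('shift',(R.T@(g-t)).round(4),'turn %.1f'%turn)
E
python3 - <<'E'
from h import *
plan(.4553,-.0295,.15,83.8)
E
```

```text
t 1.52 pos [ 0.3586 -0.1979  0.2485] yaw -14.50 F [ 1.24 -0.55 -0.04] w 1.002 q [-0.5   0.03 -0.25  1.3  -0.    1.32]
shift [0.0514 0.0985 0.1873] turn -98.3
```

{"op": "carry_out", "data": {
  "commands": [
    [0.013,0,0.047,-10],
    [0.026,0,0.094,-20],
    [0.039,0,0.14,-30],
    [0.051,0,0.187,-40],
    [0.051,0,0.187,-50]
  ]
}}

```text
time_s: 2.15
tool_pos: [0.4562, -0.0293, 0.2481]
tool_rot: [[0.812, -0.0, -0.584], [0.584, 0.0, 0.812], [0.0, -1.0, 0.0]]
force: [-1.3, -0.4, 0.2]
gripper_width: 1.003
```

{"op": "carry_out", "data": {
  "commands": [
    [0,0.02,0,-10],
    [0,0.04,0,-20],
    [0,0.07,0,-30],
    [0,0.098,0,-40],
    [0,0.098,0,-48]
  ]
}}

```text
time_s: 2.78
tool_pos: [0.4538, -0.0317, 0.1485]
tool_rot: [[0.113, -0.003, -0.994], [0.994, 0.0, 0.113], [-0.0, -1.0, 0.003]]
force: [-0.0, 0.0, 0.9]
gripper_width: 0.997
```

```bash
python3 - <<'E'
from h import *
np.set_printoptions(precision=4,suppress=True)
plan(.4553,-.0295,.022,83.8)
p=shot('side','s2full.png'); W=cloud(p)
cv2.imwrite('pics/s2.png',cv2.resize(p['color'][120:320,220:420],None,fx=3,fy=3,interpolation=cv2.INTER_CUBIC)[:,:,::-1])
E
```

```text
t 2.77 pos [ 0.4538 -0.0317  0.1485] yaw 83.50 F [-0.01  0.01  0.93] w 0.997 q [-0.07  0.17 -0.35  1.06 -0.    0.04]
shift [ 0.0023  0.1265 -0.0016] turn -0.3
```

View pics/s2.png

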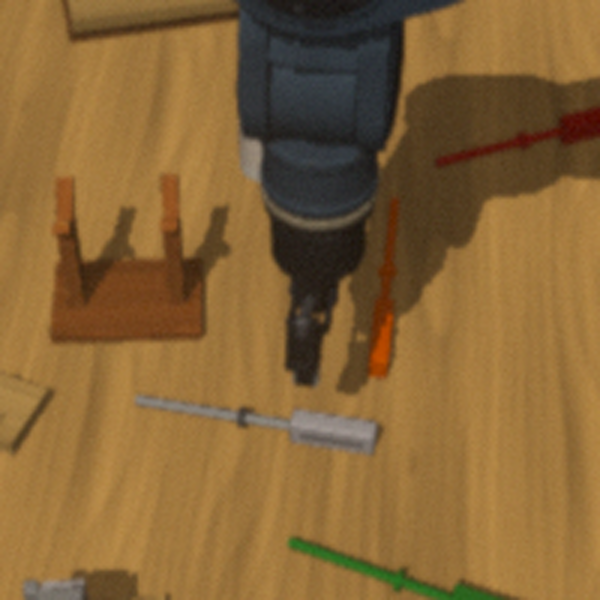

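{"op": "carry_out", "data": {
  "commands": [
    [0.002,0.05,-0.002,0],
    [0.002,0.095,-0.002,0],
    [0.002,0.12,-0.002,0],
    [0.002,0.126,-0.002,0],
    [0.002,0.126,-0.002,0]
  ]
}}

```text
time_s: 3.45
tool_pos: [0.4577, -0.03, 0.0249]
tool_rot: [[0.119, 0.001, -0.993], [0.993, 0.0, 0.119], [0.0, -1.0, -0.0]]
force: [0.3, -0.2, 0.5]
gripper_width: 1.0
```

{"op": "carry_out", "data": {
  "commands": [
    [0,0,0,0],
    [0,0,0,0],
    [0,0,0,0],
    [0,0,0,0],
    [0,0,0,0]
  ],
  "fingers": 1
}}

```text
time_s: 4.08
tool_pos: [0.4576, -0.0301, 0.0248]
tool_rot: [[0.118, 0.001, -0.993], [0.993, -0.0, 0.118], [-0.0, -1.0, -0.001]]
force: [-2.0, -0.5, 8.6]
gripper_width: 0.22
```

{"op": "carry_out", "data": {
  "commands": [
    [0,0,0,0],
    [0,0,0,0],
    [0,-0.01,0,0],
    [0,-0.03,0,0],
    [0,-0.05,0,0]
  ]
}}

```text
time_s: 4.7
tool_pos: [0.4572, -0.03, 0.0753]
tool_rot: [[0.118, -0.0, -0.993], [0.993, 0.0, 0.118], [0.0, -1.0, 0.0]]
force: [0.9, 0.6, -2.1]
gripper_width: 0.222
```

```bash
python3 - <<'E'
from h import *
np.set_printoptions(precision=4,suppress=True)
plan()
W=np.load('topW.npy')
# guide region grids, from saved clouds
for n in('top','side'):
    W=np.load(n+'W.npy'); x,y,z=W[...,0],W[...,1],W[...,2]
    m=(x>.58)&(x<.72)&(y>.15)&(y<.3)&(z>.075)
    vs,us=np.where(m); 
    print(n,vs.min(),vs.max(),us.min(),us.max())
    print((z[vs.min():vs.max()+1,us.min():us.max()+1]*1000).round().astype(int))
E
```

```text
t 4.7 pos [ 0.4572 -0.03    0.0753] yaw 83.20 F [ 0.93  0.63 -2.09] w 0.222 q [-0.07  0.24 -0.46  0.87  0.    0.05]
shift [0. 0. 0.] turn 0.0
top 178 196 232 258
[[                   3                   10                    9
                    11                   16                   16
                    18                    5                    8
                    21                   19                   22
                    13                    8                   10
                     9                    9                   15
                     3                    5                    8
                    94                   87                   86
                    95                   19                    9]
 [                   8                   13                   11
                    15                   16                   18
                     5                    8                   13
                    17                   23                   27
                     9 -9223372036854775808                   12
                    13     
[... 25865 characters left out ...]
   82
                    77                   72                   76
                    45                   40                   44
                    44]
 [                  28                   20                   22
                    37                   41                   40
                    40                   38                   42
                    38                   79                   78
                    74                   76                   71
                    72                   72                   72
                    36                   43                   32
                    40]]<stdin>:11: RuntimeWarning: invalid value encountered in cast
```

```bash
cat >> h.py <<'E'
def rect(P):
    c,(a,b),ang=cv2.minAreaRect((P[:,:2]*1000).astype(np.float32)); return np.round(c,1),round(a,1),round(b,1),round(ang,1)
def guide(W):
    x,y,z=W[...,0],W[...,1],W[...,2]; r=(x>.55)&(x<.74)&(y>.13)&(y<.3)
    P=W[r&(z>.1)&(z<.118)]; s=np.median(P[:,2]); print('slide top z',s,'mean',P.mean(0),len(P),rect(P))
    P=W[r&(z>.08)&(z<.118)]; print('block+slide',len(P),rect(P))
    P=W[r&(z>.0065)&(z<.0145)]; print('dock',len(P),rect(P))
E
python3 - <<'E'
from h import *
np.set_printoptions(precision=4,suppress=True)
for n in('top','side'):
    print(n); guide(np.load(n+'W.npy'))
E
```

```text
top
slide top z 0.1072267017688675 mean [0.6372 0.2217 0.1079] 89 (array([641.3, 220.1]), 45.1, 54.4, 7.9)
block+slide 291 (array([641.2, 231.5]), 50.3, 81.2, 9.6)
dock 814 (array([644.9, 215. ]), 189.6, 168.3, 0.2)
side
slide top z 0.1063168500876639 mean [0.6348 0.2211 0.106 ] 160 (array([635. , 220.5]), 35.3, 26.6, 10.6)
block+slide 461 (array([639.7, 230.8]), 49.0, 83.5, 8.5)
dock 1607 (array([650.9, 216. ]), 190.1, 135.6, 6.0)
```

```bash
python3 - <<'E'
from h import *
plan(.405,.182,.16,99.5)
E
```

```text
t 4.7 pos [ 0.4572 -0.03    0.0753] yaw 83.20 F [ 0.93  0.63 -2.09] w 0.222 q [-0.07  0.24 -0.46  0.87  0.    0.05]
shift [ 0.2043 -0.0847  0.0769] turn -16.3
```

{"op": "carry_out", "data": {
  "commands": [
    [0,-0.03,0.015,0],
    [0.02,-0.06,0.03,-2],
    [0.05,-0.085,0.045,-5],
    [0.085,-0.085,0.06,-8],
    [0.12,-0.085,0.077,-11]
  ]
}}

```text
time_s: 5.32
tool_pos: [0.3948, 0.0993, 0.1602]
tool_rot: [[-0.074, 0.001, -0.997], [0.997, 0.0, -0.074], [0.0, -1.0, -0.001]]
force: [1.9, -0.2, -1.5]
gripper_width: 0.219
```

{"op": "carry_out", "data": {
  "commands": [
    [0.045,0,0.0,-3],
    [0.065,0,0.0,-5.3],
    [0.07,0,0.0,-5.3],
    [0.07,0,0,-5.3],
    [0.07,0,0,-5.3]
  ]
}}

```text
time_s: 5.95
tool_pos: [0.39, 0.1673, 0.1594]
tool_rot: [[-0.164, -0.0, -0.987], [0.987, -0.0, -0.164], [-0.0, -1.0, 0.0]]
force: [0.4, -0.3, -2.8]
gripper_width: 0.222
```

```bash
python3 - <<'E'
from h import *
plan(.4225,.1854,.087,99.5)
E
```

```text
t 5.95 pos [0.39   0.1673 0.1594] yaw 99.42 F [ 0.45 -0.33 -2.75] w 0.222 q [ 0.41  0.1  -0.4   1.07 -0.    0.24]
shift [ 0.0125  0.0724 -0.035 ] turn -0.1
```

{"op": "carry_out", "data": {
  "commands": [
    [0.004,0.02,-0.01,0],
    [0.008,0.045,-0.02,0],
    [0.0125,0.065,-0.03,0],
    [0.0125,0.075,-0.035,0],
    [0.0125,0.075,-0.035,0]
  ]
}}

```text
time_s: 6.58
tool_pos: [0.4223, 0.1855, 0.084]
tool_rot: [[-0.164, -0.001, -0.986], [0.986, -0.0, -0.164], [-0.0, -1.0, 0.001]]
force: [0.2, -0.3, -1.1]
gripper_width: 0.22
```

```bash
python3 - <<'E'
from h import *
np.set_printoptions(precision=4,suppress=True)
plan(.4225,.1854,.084,99.5)
for n in('top','side'):
    p=shot(n,n+'3.png'); W=cloud(p); print(n); guide(W); np.save(n+'W.npy',W); np.save(n+'C.npy',p['color'])
    s=robot.state(); t=np.array(s['tool_pos']); u=np.array([np.cos(np.radians(9.5)),np.sin(np.radians(9.5))]); v=np.array([-u[1],u[0]])
    a=(W[...,:2]-t[:2])@u; b=(W[...,:2]-t[:2])@v; z=W[...,2]
    m=(a>.02)&(a<.19)&(abs(b)<.018)&(z>.045)&(z<.11)
    for lo in np.arange(.02,.19,.01):
        k=m&(a>=lo)&(a<lo+.01)
        if k.sum(): print('%.3f n%d b %.4f z med %.4f max %.4f'%(lo,k.sum(),b[k].mean(),np.median(z[k]),np.percentile(z[k],90)))
    K=p['mtx']
im=np.load('sideC.npy'); cv2.imwrite('pics/s3.png',cv2.resize(im[260:360,220:360],None,fx=5,fy=5,interpolation=cv2.INTER_CUBIC)[:,:,::-1])
E
```

```text
t 6.58 pos [0.4223 0.1855 0.084 ] yaw 99.45 F [ 0.22 -0.28 -1.08] w 0.220 q [ 0.41  0.24 -0.44  0.9  -0.    0.25]
shift [-0.0002  0.     -0.0002] turn -0.1
top
slide top z 0.10818193639405238 mean [0.6371 0.221  0.108 ] 90 (array([642.1, 215.3]), 44.1, 38.9, 13.6)
block+slide 279 (array([641.5, 231.1]), 50.8, 80.8, 7.8)
dock 547 (array([646.2, 214.9]), 170.0, 187.2, 89.2)
side
slide top z 0.10611785317469757 mean [0.6348 0.2212 0.1058] 161 (array([635., 221.]), 35.4, 27.0, 9.8)
block+slide 475 (array([621.7, 212.4]), 113.2, 82.9, 37.8)
dock 1573 (array([647.1, 208.6]), 189.3, 161.4, 1.9)
0.020 n16 b 0.0022 z med 0.0783 max 0.0805
0.030 n19 b 0.0021 z med 0.0772 max 0.0815
0.040 n16 b 0.0036 z med 0.0791 max 0.0806
0.050 n16 b 0.0029 z med 0.0783 max 0.0825
0.060 n28 b 0.0042 z med 0.0805 max 0.0843
0.070 n19 b 0.0032 z med 0.0793 max 0.0805
0.080 n17 b 0.0028 z med 0.0778 max 0.0807
0.090 n17 b 0.0023 z med 0.0777 max 0.0799
0.100 n18 b 0.0030 z med 0.0763 max 0.0798
0.110 n16 b 0.0036 z med 0.0780 max 0.0814
0.120 n16 b 0.0034 z med 0.0792 max 0.0819
0.130 n19 b 0.0031 z med 0.0788 max 0.0806
0.140 n19 b 0.0039 z med 0.0783 max 0.0824
0.150 n17 b 0.0031 z med 0.0778 max 0.0800
0.160 n8 b 0.0020 z med 0.0767 max 0.0789
```

View pics/s3.png

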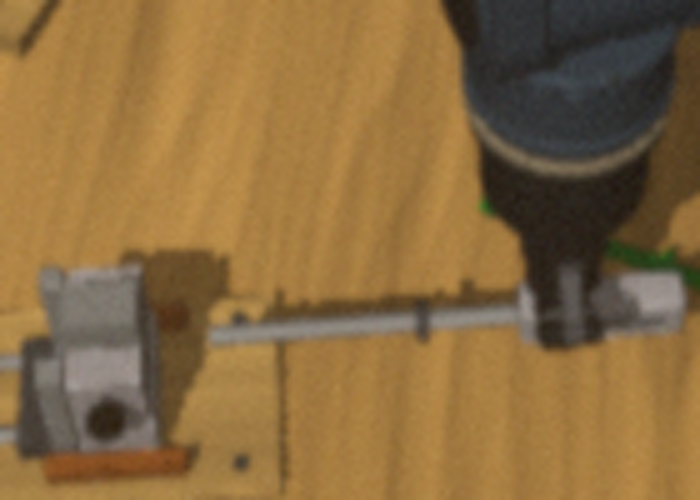

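```bash
python3 - <<'E'
from h import *
u=np.array([np.cos(np.radians(9.5)),np.sin(np.radians(9.5))]); v=np.array([-u[1],u[0]])
t=np.array([.4223,.1855])
for n in('top','side'):
    W=np.load(n+'W.npy'); a=(W[...,:2]-t)@u; b=(W[...,:2]-t)@v; z=W[...,2]
    for lab,(a0,a1,b0,b1,z0,z1) in {'slide':(.195,.235,-.016,.016,.1,.116),'rails+':(.14,.33,.03,.05,.017,.03),'rails-':(.14,.33,-.05,-.03,.017,.03),'post':(.25,.31,.01,.04,.03,.07),'post-':(.25,.31,-.04,-.01,.03,.07)}.items():
        m=(a>a0)&(a<a1)&(b>b0)&(b<b1)&(z>z0)&(z<z1)
        if m.sum()<8: continue
        k=np.polyfit(a[m],b[m],1); print(n,lab,m.sum(),'a %.4f..%.4f b %.4f..%.4f mean b %.4f z %.4f'%(*np.percentile(a[m],[2,98]),*np.percentile(b[m],[3,97]),b[m].mean(),np.median(z[m])),'slope deg %.1f'%np.degrees(k[0]))
E
```

```text
top slide 83 a 0.1996..0.2338 b -0.0111..0.0109 mean b 0.0002 z 0.1082 slope deg -0.1
top rails+ 34 a 0.2117..0.3252 b 0.0321..0.0449 mean b 0.0400 z 0.0235 slope deg -3.3
top rails- 109 a 0.1449..0.3258 b -0.0470..-0.0309 mean b -0.0391 z 0.0228 slope deg 0.3
side slide 161 a 0.1981..0.2332 b -0.0124..0.0115 mean b 0.0001 z 0.1061 slope deg 0.5
side rails+ 205 a 0.1840..0.3226 b 0.0305..0.0446 mean b 0.0382 z 0.0236 slope deg -0.1
side rails- 66 a 0.1814..0.3225 b -0.0457..-0.0303 mean b -0.0384 z 0.0244 slope deg 0.6
```

{"op": "carry_out", "data": {
  "commands": [
    [-0.001,0.003,-0.01,0],
    [-0.001,0.003,-0.02,0],
    [-0.001,0.003,-0.027,0],
    [-0.001,0.003,-0.027,0],
    [-0.001,0.003,-0.027,0]
  ]
}}

```text
time_s: 7.3
tool_pos: [0.449, 0.1896, 0.0812]
tool_rot: [[-0.165, -0.0, -0.986], [0.986, -0.0, -0.165], [-0.0, -1.0, 0.0]]
force: [-0.2, -0.3, -1.4]
gripper_width: 0.222
```

{"op": "carry_out", "data": {
  "commands": [
    [0,0,-0.003,0],
    [0,0,-0.006,0],
    [0,0,-0.009,0],
    [0,0,-0.012,0],
    [0,0,-0.012,0]
  ]
}}

```text
time_s: 7.92
tool_pos: [0.4602, 0.1915, 0.081]
tool_rot: [[-0.165, -0.002, -0.986], [0.986, -0.0, -0.165], [0.0, -1.0, 0.002]]
force: [-8.2, -0.7, 0.5]
gripper_width: 0.218
```

```bash
python3 - <<'E'
from h import *
np.set_printoptions(precision=4,suppress=True)
plan()
p=shot('side'); guide(cloud(p)); im=p['color']; cv2.imwrite('pics/s4.png',cv2.resize(im[260:360,190:330],None,fx=5,fy=5,interpolation=cv2.INTER_CUBIC)[:,:,::-1])
E
```

```text
t 7.92 pos [0.4602 0.1915 0.081 ] yaw 99.51 F [-8.16 -0.69  0.48] w 0.218 q [ 0.39  0.31 -0.35  0.92  0.    0.23]
shift [0. 0. 0.] turn 0.0
slide top z 0.10665880296424046 mean [0.6407 0.2225 0.1067] 156 (array([641.8, 221.4]), 35.8, 26.7, 11.2)
block+slide 470 (array([640.7, 226.8]), 74.8, 88.1, 61.1)
dock 1540 (array([653.6, 212.3]), 190.9, 137.3, 8.0)
```

```bash
cat >> h.py <<'E'
def ft(n=6):
    A=[]
    for i in range(n):
        robot.read_camera('side'); s=robot.state(); A.append(np.r_[s['force'],s['moment']])
    A=np.array(A); print('t %.2f'%s['time_s'],'F',A[:,:3].mean(0).round(2),'M',A[:,3:].mean(0).round(3),'std',A.std(0).round(3),'pos',np.round(s['tool_pos'],4))
E
python3 - <<'E'
from h import *
ft()
E
```

```text
t 8.28 F [-7.79 -0.81  0.54] M [-0.023  1.223  0.175] std [0.503 0.304 0.444 0.02  0.03  0.024] pos [0.4601 0.1914 0.0809]
```

{"op": "carry_out", "data": {
  "commands": [
    [0,0,0.006,0],
    [0,0,0.012,0],
    [0,0,0.012,0],
    [0,0,0.012,0]
  ]
}}

```text
time_s: 8.78
tool_pos: [0.4494, 0.1897, 0.0815]
tool_rot: [[-0.165, 0.0, -0.986], [0.986, 0.0, -0.165], [0.0, -1.0, -0.0]]
force: [-0.0, -0.3, -1.1]
gripper_width: 0.219
```

```bash
python3 - <<'E'
from h import *
ft()
guide(cloud(shot('side')))
E
```

```text
t 9.07 F [-0.09 -0.06 -1.71] M [-0.01  -0.001  0.022] std [0.349 0.315 0.341 0.041 0.031 0.022] pos [0.4493 0.1896 0.0813]
slide top z 0.10636885588446354 mean [0.6399534  0.22224703 0.10634477] 155 (array([639.6, 221.7]), 35.0, 26.6, 10.0)
block+slide 456 (array([635.4, 229.5]), 67.8, 81.5, 8.8)
dock 1517 (array([652. , 223.8]), 192.7, 113.9, 9.0)
```

{"op": "carry_out", "data": {
  "commands": [
    [0,-0.0015,0,0],
    [0,-0.0015,-0.005,0],
    [0,-0.0015,-0.009,0],
    [0,-0.0015,-0.0125,0],
    [0,-0.0015,-0.0125,0]
  ]
}}

```text
time_s: 9.75
tool_pos: [0.4608, 0.1915, 0.0823]
tool_rot: [[-0.165, -0.002, -0.986], [0.986, -0.0, -0.165], [-0.0, -1.0, 0.002]]
force: [-5.7, -0.7, -0.2]
gripper_width: 0.224
```

```bash
python3 - <<'E'
from h import *
ft(4)
E
```

```text
t 9.95 F [-6.64 -0.85  0.  ] M [-0.15   1.03   0.065] std [0.281 0.432 0.368 0.021 0.035 0.033] pos [0.4607 0.1915 0.0824]
```

{"op": "carry_out", "data": {
  "commands": [
    [0,0,0.008,0],
    [-0.0015,0.0005,0.008,0],
    [-0.0015,0.0005,0.003,0],
    [-0.0015,0.0005,0,0],
    [-0.0015,0.0005,0,0]
  ]
}}

```text
time_s: 10.58
tool_pos: [0.4622, 0.1903, 0.0823]
tool_rot: [[-0.165, 0.0, -0.986], [0.986, 0.0, -0.165], [0.0, -1.0, -0.0]]
force: [0.3, 0.2, -2.0]
gripper_width: 0.223
```

{"op": "carry_out", "data": {
  "commands": [
    [0,0,0.008,0],
    [0.003,0,0.008,0],
    [0.003,0,0.003,0],
    [0.003,0,0,0],
    [0.003,0,0,0]
  ]
}}

```text
time_s: 11.2
tool_pos: [0.4606, 0.193, 0.0819]
tool_rot: [[-0.165, -0.002, -0.986], [0.986, -0.0, -0.165], [-0.0, -1.0, 0.002]]
force: [-7.5, -1.0, -0.1]
gripper_width: 0.22
```

{"op": "carry_out", "data": {
  "commands": [
    [0,0,0.008,0],
    [-0.0015,-0.0025,0.008,0],
    [-0.0015,-0.0025,0.003,0],
    [-0.0015,-0.0025,0,0],
    [-0.0015,-0.0025,0,0]
  ]
}}

```text
time_s: 11.82
tool_pos: [0.4612, 0.1915, 0.0845]
tool_rot: [[-0.165, -0.001, -0.986], [0.986, -0.0, -0.165], [-0.0, -1.0, 0.002]]
force: [-8.2, -1.9, 0.1]
gripper_width: 0.219
```

{"op": "carry_out", "data": {
  "commands": [
    [0,0,0.008,0],
    [0,0.005,0.008,0],
    [0,0.005,0.003,0],
    [0,0.005,0,0],
    [0,0.005,0,0]
  ]
}}

```text
time_s: 12.45
tool_pos: [0.4611, 0.1915, 0.0794]
tool_rot: [[-0.165, -0.002, -0.986], [0.986, -0.0, -0.165], [-0.0, -1.0, 0.002]]
force: [-6.8, -1.3, -0.6]
gripper_width: 0.221
```

{"op": "carry_out", "data": {
  "commands": [
    [0,0,0.008,0],
    [-0.0018,-0.0028,0.008,0],
    [-0.0018,-0.0028,0.003,0],
    [-0.0018,-0.0028,0,0],
    [-0.0018,-0.0028,0,0]
  ]
}}

```text
time_s: 13.08
tool_pos: [0.4622, 0.19, 0.0826]
tool_rot: [[-0.165, 0.0, -0.986], [0.986, 0.0, -0.165], [0.0, -1.0, -0.0]]
force: [-0.6, -0.5, -2.1]
gripper_width: 0.222
```

{"op": "carry_out", "data": {
  "commands": [
    [0,0,-0.003,0],
    [0,0,-0.006,0],
    [0,0,-0.009,0],
    [0,0,-0.012,0],
    [0,0,-0.012,0]
  ]
}}

```text
time_s: 13.7
tool_pos: [0.4739, 0.1919, 0.0826]
tool_rot: [[-0.165, 0.0, -0.986], [0.986, 0.0, -0.165], [0.0, -1.0, -0.0]]
force: [-0.2, -0.1, -1.1]
gripper_width: 0.221
```

```bash
python3 - <<'E'
from h import *
ft(4); guide(cloud(shot('side')))
E
```

```text
t 13.90 F [ 0.02  0.02 -1.79] M [ 0.021 -0.001 -0.03 ] std [0.557 0.343 0.345 0.021 0.031 0.025] pos [0.4736 0.1919 0.0826]
slide top z 0.10621158800509445 mean [0.63804277 0.22162091 0.10629611] 149 (array([638.3, 220.3]), 33.4, 26.0, 10.4)
block+slide 471 (array([631.1, 230.7]), 80.2, 99.6, 68.5)
dock 1539 (array([645., 217.]), 157.8, 192.5, 87.5)
```

{"op": "carry_out", "data": {
  "commands": [
    [0,0,-0.006,0],
    [0,0,-0.012,0],
    [0,0,-0.018,0],
    [0,0,-0.024,0],
    [0,0,-0.03,0]
  ]
}}

```text
time_s: 14.58
tool_pos: [0.5037, 0.1969, 0.0826]
tool_rot: [[-0.165, -0.0, -0.986], [0.986, -0.0, -0.165], [-0.0, -1.0, 0.0]]
force: [-0.4, -0.7, -1.1]
gripper_width: 0.224
```

```bash
python3 - <<'E'
from h import *
ft(3)
E
```

```text
t 14.72 F [-0.54 -0.13 -1.56] M [ 0.014  0.003 -0.002] std [0.272 0.522 0.201 0.027 0.012 0.015] pos [0.5035 0.1969 0.0825]
```

{"op": "carry_out", "data": {
  "commands": [
    [0,0,-0.006,0],
    [0,0,-0.012,0],
    [0,0,-0.018,0],
    [0,0,-0.024,0],
    [0,0,-0.03,0]
  ]
}}

```text
time_s: 15.35
tool_pos: [0.5333, 0.2019, 0.0826]
tool_rot: [[-0.165, -0.0, -0.986], [0.986, 0.0, -0.165], [0.0, -1.0, 0.0]]
force: [0.6, -0.1, -2.3]
gripper_width: 0.218
```

{"op": "carry_out", "data": {
  "commands": [
    [0,0,-0.005,0],
    [0,0,-0.01,0],
    [0,0,-0.015,0],
    [0,0,-0.019,0],
    [0,0,-0.019,0]
  ]
}}

```text
time_s: 15.98
tool_pos: [0.5518, 0.205, 0.0826]
tool_rot: [[-0.165, 0.0, -0.986], [0.986, -0.0, -0.165], [-0.0, -1.0, -0.0]]
force: [0.6, -0.4, -1.0]
gripper_width: 0.218
```

```bash
python3 - <<'E'
from h import *
plan();ft(3); p=shot('side'); guide(cloud(p)); im=p['color']; cv2.imwrite('pics/s5.png',cv2.resize(im[270:370,190:310],None,fx=5,fy=5,interpolation=cv2.INTER_CUBIC)[:,:,::-1])
E
```

```text
t 15.97 pos [0.5518 0.205  0.0826] yaw 99.50 F [ 0.62 -0.41 -1.01] w 0.218 q [ 0.36  0.47 -0.09  1.   -0.    0.19]
shift [0. 0. 0.] turn 0.0
t 16.12 F [-0.03  0.19 -1.54] M [-0.006 -0.004 -0.009] std [0.8   0.448 0.532 0.007 0.024 0.015] pos [0.5514 0.2049 0.0826]
slide top z 0.10632200562208638 mean [0.63627938 0.22198698 0.10615353] 157 (array([605.2, 218.2]), 101.7, 28.8, 4.5)
block+slide 485 (array([626.7, 226.7]), 85.7, 129.8, 62.6)
dock 1418 (array([652.2, 221.5]), 190.7, 117.6, 7.8)
```

View pics/s5.png

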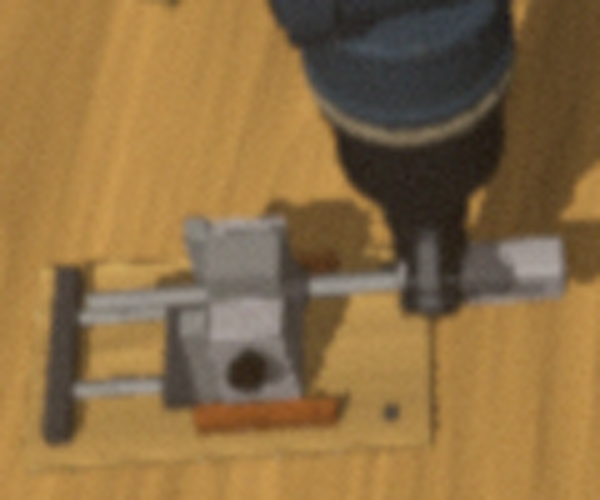

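{"op": "carry_out", "data": {
  "commands": [
    [0,0,-0.0015,0],
    [0,0,-0.003,0],
    [0,0,-0.0045,0],
    [0,0,-0.006,0],
    [0,0,-0.006,0]
  ]
}}

```text
time_s: 16.8
tool_pos: [0.5567, 0.2058, 0.0824]
tool_rot: [[-0.165, -0.002, -0.986], [0.986, -0.0, -0.165], [0.0, -1.0, 0.002]]
force: [-7.2, -1.1, 3.6]
gripper_width: 0.225
```

```bash
python3 - <<'E'
from h import *
ft(3)
E
```

```text
t 16.95 F [-7.48 -0.5   1.66] M [-0.184  1.209 -0.045] std [0.364 0.181 0.386 0.007 0.036 0.045] pos [0.5567 0.2058 0.0825]
```

{"op": "carry_out", "data": {
  "commands": [
    [0,0,0.002,0],
    [0,0,0.003,0],
    [0,-0.002,0.003,0],
    [0,-0.006,0.003,0],
    [0,-0.01,0.003,0]
  ]
}}

```text
time_s: 17.58
tool_pos: [0.554, 0.2053, 0.0925]
tool_rot: [[-0.165, -0.001, -0.986], [0.986, -0.0, -0.165], [-0.0, -1.0, 0.001]]
force: [-3.0, -0.5, -7.4]
gripper_width: 0.216
```

```bash
python3 - <<'E'
from h import *
ft(3); p=shot('side'); guide(cloud(p))
E
```

```text
t 17.73 F [-2.97 -0.13 -6.59] M [-0.213  1.016 -0.024] std [0.342 0.939 0.239 0.03  0.055 0.042] pos [0.5545 0.2054 0.0927]
slide top z 0.11365327536393144 mean [0.63748806 0.22259178 0.11239492] 179 (array([610.7, 217.6]), 93.2, 27.2, 6.5)
block+slide 737 (array([632.3, 227.7]), 83.9, 152.9, 67.2)
dock 1422 (array([646.1, 213.7]), 189.4, 155.9, 0.9)
```

{"op": "carry_out", "data": {
  "commands": [
    [0,-0.005,0.001,0],
    [0,-0.012,0.002,0],
    [0,-0.02,0.003,0],
    [0,-0.028,0.004,0],
    [0,-0.035,0.004,0]
  ]
}}

```text
time_s: 18.4
tool_pos: [0.5508, 0.2049, 0.1285]
tool_rot: [[-0.165, 0.001, -0.986], [0.986, 0.0, -0.165], [0.0, -1.0, -0.001]]
force: [0.0, -0.3, -5.7]
gripper_width: 0.22
```

```bash
python3 - <<'E'
from h import *
plan(); ft(5); p=shot('side','s6f.png'); im=p['color']; W=cloud(p); np.save('sideW6.npy',W); cv2.imwrite('pics/s6.png',cv2.resize(im[240:370,180:320],None,fx=4,fy=4,interpolation=cv2.INTER_CUBIC)[:,:,::-1])
E
```

```text
t 18.4 pos [0.5508 0.2049 0.1285] yaw 99.50 F [ 0.   -0.27 -5.71] w 0.220 q [ 0.36  0.44 -0.03  1.11 -0.    0.19]
shift [0. 0. 0.] turn 0.0
t 18.65 F [ 0.53  0.28 -4.8 ] M [-0.025  0.271 -0.001] std [0.167 0.329 0.499 0.01  0.026 0.024] pos [0.5506 0.2047 0.1274]
```

View pics/s6.png

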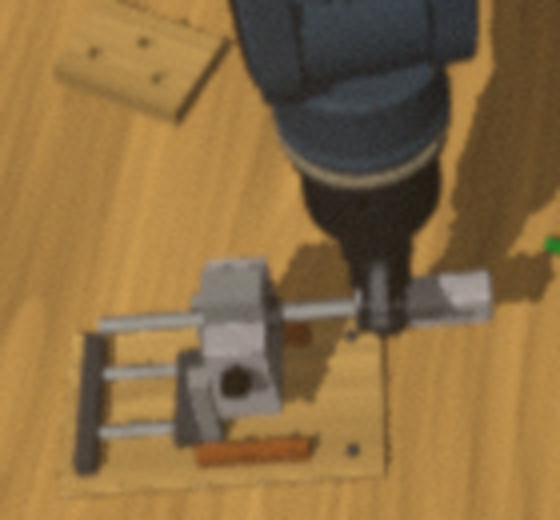

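{"op": "carry_out", "data": {
  "commands": [
    [0,-0.01,0,0],
    [0,-0.025,0,0],
    [0,-0.04,0,0],
    [0,-0.055,0,0],
    [0,-0.065,0,0]
  ]
}}

```text
time_s: 19.32
tool_pos: [0.5509, 0.2049, 0.194]
tool_rot: [[-0.165, 0.001, -0.986], [0.986, 0.0, -0.165], [0.0, -1.0, -0.001]]
force: [-0.1, -0.8, -5.9]
gripper_width: 0.222
```

{"op": "carry_out", "data": {
  "commands": [
    [-0.006,0,0.001,0],
    [-0.016,0,0.002,0],
    [-0.03,0,0.004,0],
    [-0.045,0,0.006,0],
    [-0.06,0,0.008,0]
  ]
}}

```text
time_s: 19.95
tool_pos: [0.5526, 0.1429, 0.1925]
tool_rot: [[-0.165, -0.0, -0.986], [0.986, -0.0, -0.165], [-0.0, -1.0, 0.0]]
force: [-0.6, -0.4, -6.4]
gripper_width: 0.221
```

{"op": "carry_out", "data": {
  "commands": [
    [-0.018,0,0.0025,0],
    [-0.036,0,0.005,0],
    [-0.054,0,0.0075,0],
    [-0.072,0,0.01,0],
    [-0.09,0,0.0125,0]
  ]
}}

```text
time_s: 20.58
tool_pos: [0.5552, 0.0522, 0.1926]
tool_rot: [[-0.165, 0.0, -0.986], [0.986, -0.0, -0.165], [-0.0, -1.0, -0.0]]
force: [-0.2, 0.6, -4.1]
gripper_width: 0.222
```

```bash
python3 - <<'E'
from h import *
plan(.5612,-.1902,.192,97.1); ft(2)
E
```

```text
t 20.57 pos [0.5552 0.0522 0.1926] yaw 99.49 F [-0.24  0.64 -4.08] w 0.222 q [ 0.09  0.35  0.    1.23 -0.   -0.07]
shift [-0.2401  0.0006  0.034 ] turn 2.4
t 20.68 F [ 0.4  -1.75 -4.81] M [-0.241  0.203 -0.05 ] std [0.041 1.165 0.201 0.142 0.083 0.006] pos [0.5552 0.0514 0.1926]
```

{"op": "carry_out", "data": {
  "commands": [
    [-0.012,0,0.0017,0],
    [-0.028,0,0.004,0],
    [-0.044,0,0.0063,0],
    [-0.06,0,0.0086,0],
    [-0.076,0,0.0108,0.5]
  ]
}}

```text
time_s: 21.3
tool_pos: [0.557, -0.0245, 0.1926]
tool_rot: [[-0.156, 0.0, -0.988], [0.988, 0.0, -0.156], [0.0, -1.0, -0.0]]
force: [-0.0, -0.3, -5.4]
gripper_width: 0.22
```

{"op": "carry_out", "data": {
  "commands": [
    [-0.014,0,0.002,0.5],
    [-0.026,0,0.0037,1],
    [-0.036,0,0.0051,1.5],
    [-0.042,0,0.006,1.9],
    [-0.044,0,0.0062,1.9]
  ]
}}

```text
time_s: 21.92
tool_pos: [0.5578, -0.068, 0.1926]
tool_rot: [[-0.123, -0.0, -0.992], [0.992, -0.0, -0.123], [-0.0, -1.0, 0.0]]
force: [0.5, -0.1, -4.3]
gripper_width: 0.218
```

```bash
python3 - <<'E'
from h import *
plan(.5612,-.1902,.192,97.1); ft(3)
u=np.array([np.cos(np.radians(7.1)),np.sin(np.radians(7.1))]); v=np.array([-u[1],u[0]])
for n in('side','top'):
    p=shot(n); W=cloud(p); t=np.array(robot.state()['tool_pos'])
    a=(W[...,:2]-t[:2])@u; b=(W[...,:2]-t[:2])@v; z=W[...,2]
    m=(a>.02)&(a<.2)&(abs(b)<.02)&(z>.16)&(z<.21)
    for lo in np.arange(.02,.2,.015):
        k=m&(a>=lo)&(a<lo+.015)
        if k.sum()>3: print(n,'%.3f n%d b %.4f z med %.4f'%(lo,k.sum(),b[k].mean(),np.median(z[k])))
    print('tip a',np.percentile(a[m&(a<.2)],99))
    g=(a>.05)&(a<.15)&(abs(b)<.06)&(z>.19)&(z<.24); print('guide top a',np.percentile(a[g],[3,97]),'b',np.percentile(b[g],[3,97]),'z',np.percentile(z[g],[50,95]),g.sum())
    x,y=W[...,0],W[...,1]
    for lo,hi in((.55,.65),(.65,.75)):
        s=(x>lo)&(x<hi)&(y>-.28)&(y<-.13)&(z>.11)&(z<.165); print('upright a',np.percentile(a[s],[3,50,97]),'b',np.percentile(b[s],[3,97]),W[s].mean(0),s.sum())
    if n=='side': cv2.imwrite('pics/s7.png',cv2.resize(p['color'][150:300,200:360],None,fx=4,fy=4,interpolation=cv2.INTER_CUBIC)[:,:,::-1])
E
```

```text
t 21.93 pos [ 0.5578 -0.068   0.1926] yaw 97.08 F [ 0.5  -0.1  -4.32] w 0.218 q [-0.12  0.36  0.02  1.23 -0.   -0.24]
shift [-0.1217  0.0006  0.0117] turn -0.0
t 22.07 F [-0.04  0.86 -5.26] M [0.017 0.302 0.01 ] std [0.241 0.413 0.132 0.042 0.032 0.025] pos [ 0.5578 -0.0675  0.1926]
side 0.020 n22 b 0.0048 z med 0.1865
side 0.035 n21 b 0.0033 z med 0.1849
side 0.050 n30 b 0.0043 z med 0.1861
side 0.065 n52 b 0.0082 z med 0.1947
side 0.080 n40 b 0.0133 z med 0.1982
side 0.095 n27 b 0.0107 z med 0.1957
side 0.110 n22 b 0.0043 z med 0.1844
side 0.125 n20 b 0.0044 z med 0.1853
side 0.140 n21 b 0.0043 z med 0.1851
side 0.155 n17 b 0.0045 z med 0.1839
tip a 0.16463661154759313
guide top a [0.06814473 0.10186819] b [-0.01116863  0.0465749 ] z [0.19998136 0.2161205 ] 304
upright a [0.02542619 0.03150821 0.03655298] b [-0.13601603 -0.08680093] [ 0.60271673 -0.17214526  0.13553362] 46
upright a [0.1204633  0.12729858 0.1357426 ] b [-0.15280824 -0.08836013] [ 0.69979078 -0.17654532  0.13605521] 141Traceback (most recent call last):
  File "<stdin>", line 11, in <module>
    return _quantile_unchecked(
        a, q, axis, out, overwrite_input, method, keepdims, weights)
    return _ureduce(a,
                    func=_quantile_ureduce_func,
    ...<5 lines>...
                    overwrite_input=overwrite_input,
                    method=method)
    r = func(a, **kwargs)
    result = _quantile(arr,
                       quantiles=q,
    ...<2 lines>...
                       out=out,
                       weights=wgt)
    slices_having_nans = np.isnan(arr[-1, ...])
                                  ~~~^^^^^^^^^
IndexError: index -1 is out of bounds for axis 0 with size 0
```

View pics/s7.png

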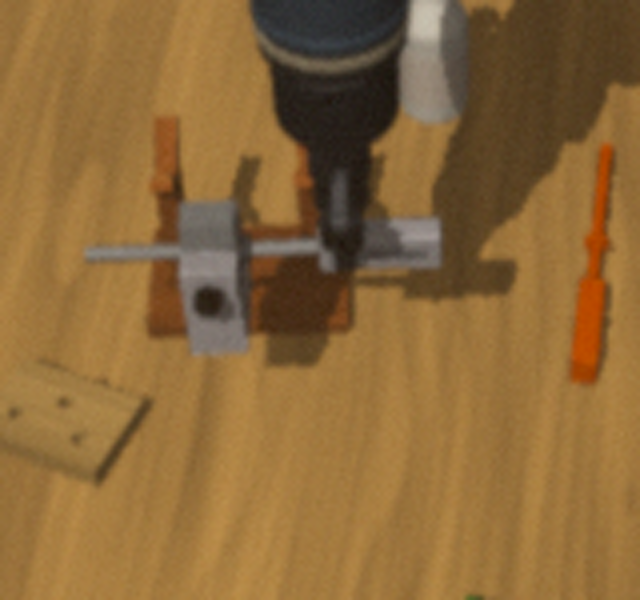

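{"op": "carry_out", "data": {
  "commands": [
    [-0.006,0,0.002,0],
    [-0.016,0,0.004,0],
    [-0.03,0,0.006,0],
    [-0.046,0,0.008,0],
    [-0.062,0,0.01,0]
  ]
}}

```text
time_s: 22.8
tool_pos: [0.5555, -0.1319, 0.1926]
tool_rot: [[-0.123, 0.0, -0.992], [0.992, -0.0, -0.123], [-0.0, -1.0, -0.0]]
force: [0.1, -0.8, -5.7]
gripper_width: 0.224
```

{"op": "carry_out", "data": {
  "commands": [
    [-0.016,0,0.001,0],
    [-0.032,0,0.001,0],
    [-0.046,0,0.001,0],
    [-0.056,0,0.001,0],
    [-0.0605,0,0.001,0]
  ]
}}

```text
time_s: 23.42
tool_pos: [0.5621, -0.1912, 0.1925]
tool_rot: [[-0.123, -0.0, -0.992], [0.992, 0.0, -0.123], [0.0, -1.0, 0.0]]
force: [0.0, 1.3, -4.4]
gripper_width: 0.221
```

{"op": "carry_out", "data": {
  "commands": [
    [0,0,0,0],
    [0,0.006,0,0],
    [0,0.014,0,0],
    [0,0.022,0,0],
    [0,0.028,0,0]
  ]
}}

```text
time_s: 24.05
tool_pos: [0.5618, -0.1905, 0.1638]
tool_rot: [[-0.124, -0.001, -0.992], [0.992, 0.0, -0.124], [0.0, -1.0, 0.001]]
force: [1.0, 0.9, -6.0]
gripper_width: 0.22
```

```bash
python3 - <<'E'
from h import *
plan(.5612,-.1902,.14,97.1); ft(3)
p=shot('side');cv2.imwrite('pics/s8.png',cv2.resize(p['color'][130:280,200:360],None,fx=4,fy=4,interpolation=cv2.INTER_CUBIC)[:,:,::-1])
E
```

```text
t 24.05 pos [ 0.5618 -0.1905  0.1638] yaw 97.11 F [ 1.    0.93 -6.05] w 0.220 q [-0.33  0.43  0.06  1.2  -0.   -0.45]
shift [0.0003 0.0238 0.0005] turn 0.0
t 24.20 F [-0.03 -0.15 -5.52] M [-0.045  0.326  0.013] std [0.666 0.453 0.534 0.021 0.017 0.045] pos [ 0.5618 -0.1905  0.1643]
```

View pics/s8.png

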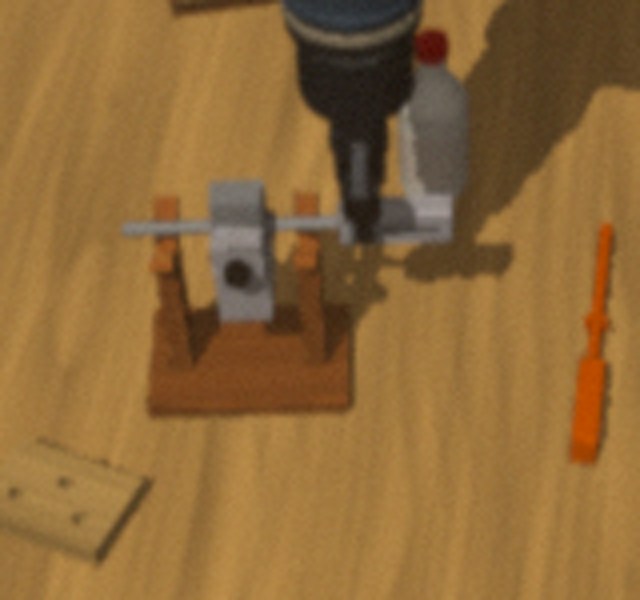

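{"op": "carry_out", "data": {
  "commands": [
    [0,0.005,0,0],
    [0,0.01,0,0],
    [0,0.015,0,0],
    [0,0.018,0,0],
    [0,0.018,0,0]
  ]
}}

```text
time_s: 24.88
tool_pos: [0.5619, -0.1906, 0.1464]
tool_rot: [[-0.124, -0.0, -0.992], [0.992, 0.0, -0.124], [0.0, -1.0, 0.0]]
force: [-0.0, -0.3, -5.0]
gripper_width: 0.222
```

{"op": "carry_out", "data": {
  "commands": [
    [0,0.001,0,0],
    [0,0.002,0,0],
    [0,0.003,0,0],
    [0,0.003,0,0],
    [0,0.003,0,0]
  ]
}}

```text
time_s: 25.5
tool_pos: [0.5621, -0.1907, 0.1438]
tool_rot: [[-0.124, 0.0, -0.992], [0.992, -0.0, -0.124], [-0.0, -1.0, -0.0]]
force: [0.3, -1.2, -3.3]
gripper_width: 0.219
```

```bash
python3 - <<'E'
from h import *
ft(3)
E
```

```text
t 25.65 F [-0.23 -0.13 -3.28] M [-0.082  0.039 -0.113] std [0.191 0.309 0.295 0.014 0.029 0.031] pos [ 0.5621 -0.1907  0.1437]
```

{"op": "carry_out", "data": {
  "commands": [
    [0,0.001,0,0],
    [0,0.002,0,0],
    [0,0.003,0,0],
    [0,0.003,0,0],
    [0,0.003,0,0]
  ]
}}

```text
time_s: 26.28
tool_pos: [0.5625, -0.1913, 0.1415]
tool_rot: [[-0.123, 0.002, -0.992], [0.992, -0.001, -0.123], [-0.002, -1.0, -0.001]]
force: [-2.6, -3.2, 6.6]
gripper_width: 0.217
```

```bash
python3 - <<'E'
from h import *
ft(3)
E
```

```text
t 26.43 F [-2.68 -3.64  8.2 ] M [-0.724  0.161 -0.198] std [0.3   0.153 0.286 0.04  0.012 0.02 ] pos [ 0.5625 -0.1913  0.1416]
```

{"op": "carry_out", "data": {
  "commands": [
    [-0.0008,-0.0005,0,0],
    [-0.001,-0.001,0,0],
    [-0.001,-0.001,0,0]
  ]
}}

```text
time_s: 26.8
tool_pos: [0.5623, -0.1917, 0.1416]
tool_rot: [[-0.123, 0.0, -0.992], [0.992, -0.0, -0.123], [-0.0, -1.0, -0.0]]
force: [1.9, -2.4, -0.6]
gripper_width: 0.224
```

```bash
python3 - <<'E'
from h import *
ft(3)
E
```

```text
t 26.95 F [ 3.14 -1.8  -0.7 ] M [-0.277 -0.774 -0.236] std [0.453 0.262 0.249 0.071 0.028 0.023] pos [ 0.5623 -0.1917  0.1416]
```

{"op": "carry_out", "data": {
  "commands": [
    [0,0,0,0],
    [0,0,0,0],
    [0,0,0,0]
  ],
  "fingers": 0.65
}}

```text
time_s: 27.32
tool_pos: [0.562, -0.1915, 0.1415]
tool_rot: [[-0.124, -0.0, -0.992], [0.992, 0.0, -0.124], [0.0, -1.0, 0.0]]
force: [-0.1, 0.5, -0.3]
gripper_width: 0.349
```

{"op": "carry_out", "data": {
  "commands": [
    [0,0,0,0],
    [0,0,0,0],
    [0,0,0,0],
    [0,0,0,0]
  ],
  "fingers": 0.3
}}

```text
time_s: 27.82
tool_pos: [0.5621, -0.1916, 0.1416]
tool_rot: [[-0.124, -0.0, -0.992], [0.992, -0.0, -0.124], [-0.0, -1.0, 0.0]]
force: [0.1, -0.5, 0.3]
gripper_width: 0.697
```

{"op": "carry_out", "data": {
  "commands": [
    [0,-0.01,0,0],
    [0,-0.03,0,0],
    [0,-0.06,0,0],
    [0,-0.09,0,0],
    [0,-0.12,0,0]
  ]
}}

```text
time_s: 28.45
tool_pos: [0.5621, -0.1916, 0.2634]
tool_rot: [[-0.124, 0.001, -0.992], [0.992, -0.0, -0.124], [-0.0, -1.0, -0.001]]
force: [0.9, 0.5, -0.4]
gripper_width: 0.696
```

```bash
python3 - <<'E'
from h import *
ft(2)
p=shot('side'); W=cloud(p); z=W[...,2]
u=np.array([np.cos(np.radians(7.1)),np.sin(np.radians(7.1))]); v=np.array([-u[1],u[0]])
a=(W[...,:2]-[.651,-.179])@u; b=(W[...,:2]-[.651,-.179])@v
for lo,hi in((-.155,-.12),(-.12,-.08),(-.038,-.03),(.02,.038),(.06,.078)):
    k=(a>lo)&(a<hi)&(abs(b)<.018)&(z>.11)&(z<.16)
    if k.sum()>3: print(lo,k.sum(),'b %.4f z %.4f'%(b[k].mean(),np.median(z[k])))
k=(abs(b)<.015)&(z>.12)&(z<.145); print('rod a range',a[k&(a<.12)].max(), a[k&(a>-.18)].min())
for lo,hi in((-.06,-.04),(.04,.06)):
    k=(a>lo)&(a<hi)&(abs(b)<.045)&(z>.11)&(z<.16);print('upright a',np.percentile(a[k],[5,95]),'b',np.percentile(b[k],[2,98]),k.sum())
cv2.imwrite('pics/s9.png',cv2.resize(p['color'][150:280,210:360],None,fx=5,fy=5,interpolation=cv2.INTER_CUBIC)[:,:600][:,:,::-1] if 0 else cv2.resize(p['color'][140:280,210:360],None,fx=4,fy=4,interpolation=cv2.INTER_CUBIC)[:,:,::-1])
E
```

```text
t 28.55 F [-0.52 -0.21  1.98] M [ 0.061  0.047 -0.036] std [1.174 0.052 2.216 0.004 0.05  0.021] pos [ 0.5632 -0.192   0.2655]
-0.155 131 b 0.0039 z 0.1396
-0.12 171 b 0.0037 z 0.1364
-0.038 6 b -0.0010 z 0.1301
0.02 25 b 0.0005 z 0.1324
0.06 20 b -0.0001 z 0.1317
rod a range 0.07526293890041744 -0.1513839929619677
upright a [-0.05791031 -0.04253563] b [-0.03194735  0.03435939] 134
upright a [0.04153958 0.05700119] b [-0.03098256  0.0330997 ] 144
```

View pics/s9.png

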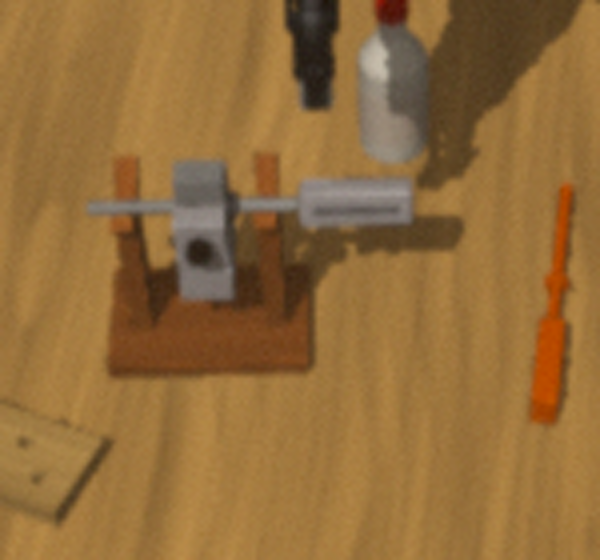

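```bash
python3 - <<'E'
from h import *
ft(3); print(robot.job_done())
E
```

```text
t 28.75 F [-0.55 -0.14 -0.54] M [ 0.007  0.    -0.025] std [0.071 0.375 0.377 0.012 0.022 0.013] pos [ 0.5619 -0.1915  0.261 ]
the job is handed in; nothing more can be done
None
```

The guide now hangs on the grey rod between the stand's uprights. Everything is let go, and I handed the job in at 28.8 s of the 72 s allowed. `job_done` gives no verdict, so the judged result is unknown to me.

- **Grasp:** I gripped the grey rod by the front part of its handle, about 25 mm ahead of its origin.
- **Finding the bore:** The first probes met the guide's face at about 6–8 N along the rod. The fourth found the bore, about 72 mm above the bench and 1.5–2 mm to the side of where the cameras put it.
- **Push through:** The rod went through almost without force until the collar met the guide at about 7.5 N. All wrist readings stayed well under the 25 N limit.
- **Hanging:** I lifted the guide clear of the dock, carried it over and lowered the rod into both notches. I eased off a small side load before opening the gripper, then raised the arm clear.

**Last checks, from the side camera:**
- The rod's mid point is 0–4 mm lengthways from the stand's middle, with 14 mm allowed.
- The rod lies in both notches and is level within the camera noise, close to the 130 mm seat height.
- The guide hangs upright between the uprights.
- With the gripper clear, the wrist force was about zero.

**What disagreed or was not checked:**
- The side camera read about 1–2 mm off sideways compared with the arm's own position, which is why the bore had to be felt for.
- I did not measure the bystanders at the end. The last picture showed the glue bottle and part of the offcut; the hammer was out of view, and the arm did not go near it.

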